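Book out and draw a long spindle from a half-covered bin

ROBOT

A 6-joint arm with a two-finger parallel gripper is mounted at the origin on the work surface. World frame = base frame: x ahead of the robot, y to its left, z up, the work surface at z = 0. Lengths are in m, angles in rad, forces in N, time in s.
With the tool pointing down it reaches from about 0.375 to 0.9 m from the base axis. Payload 3.1 kg.
Tool frame: the origin (TCP) lies midway between the tips of the shut fingers; the grasp point (between the pads) lies 19 mm behind it (manip.hold_point_z is the distance from the TCP to the grasp point, in m); z points along the fingers, y is the direction in which the jaws open and shut (so a half turn about z gives the same grasp; the last joint's range is limited). The gripper opens to 85 mm and grips with 20 to 120 N. Pads are 22 mm wide; open, the fingers measure 114 mm over their backs; the gripper's body (76 mm by 85 mm) begins 54 mm behind the grasp point. The pads swing forward as they close: fully open they stand 13 mm farther back than shut.
Start: joints at [-1.282, 0.527, 1.433, -0, 1.181, -0.178], TCP at [0.282, -0.558, 0.231] pointing down, gripper open.
Joint ranges: [-3.08, 3.08], [-0.75, 2.2], [0.22, 2.44], [-1.43, 4.57], [0, 2.65], [-2.85, 2.85]. Speed limits (rad/s): [2.79, 2.79, 3.14, 3.14, 3.14, 3.14].

INTERFACE

Orientations are given as a unit quaternion [x, y, z, w].
In Python, from station import manip gives the robot as it stands.
- The arm moves only by the tool drive_tool, never from a script. Its argument "motion" is one flat list of numbers, 7 for each row, row after row: the shift along the tool's x, y, z in mm, then the turn, a rotation vector about the tool's x, y, z in degrees, then the finger opening in mm, from 0 to 85.4. A call has 1 to 8 rows; each row is the pose to reach, as a shift and turn from the pose measured when the call began, along the tool's axes at that moment; what a row does not reach only later rows make up. A row lasts 1/8 s, in which the tool goes at most 62.5 mm and 10.7 degrees, less where a joint would pass 70% of its speed; a pose out of reach is approached as far as the arm can. A call with a gripper value outside its range is refused whole. The fingers move at their own pace and stop on an object; "force" is the grip in N (left out, the last holds). Time passes only in rows, so rows that repeat a pose let the fingers close. It gives the time, the measured TCP pose, the force and the opening at its end, in the units of the state.
- manip.sense(): the state, without advancing time (a new reading comes with each control period).
- manip.snapshot(name): name is "scene" or "top" or "wrist"; returns a dict with "color" (480x640x3 uint8, red, green, blue), "fx", "fy", "cx", "cy" (pixels), "k1" (the pictures are not rectified: a ray, as slopes to the right and down, at radius r is drawn at 1 + k1 r^2 times it, then the intrinsics apply), "view" (4x4, takes a point from world to camera coordinates). Camera axes: x right, y up, looking along -z (the intrinsics and any distortion apply to the point x, -y, -z); pixel columns grow to the right and rows downward; lengths in m; the calibration is good to about 2 mm. A picture is of the moment at which its call begins. There is no depth.
- manip.sign_off(): hands the job in, once; it reports no verdict.
The state is a dict: "t": time; "q": joint angles; "qd": joint speeds; "tau": joint torques, N m; "tcp_pos": TCP position; "tool_rot": TCP orientation; "force": force on the tool from outside, world axes, zero at the start; "ft_torque": the same for the moment, N m; "finger_gap": opening from 0.0 (shut) to 1.0 (fully open).
Only numpy, scipy, OpenCV 4.12 (cv2) and the standard library are available. Lean on these libraries where they do the work, as an engineer would, in place of code of your own. Each camera call takes 0.05 s, during which the arm holds its last target.

TASK

Book the withdrawal on the counter panel by pressing its three round keys one at a time, the smallest first, then the medium one, then the largest. Then take the long steel spindle out of the yellow bin: it is longer than the uncovered mouth, so tilt it with its uncovered end upwards and draw it out diagonally without forcing it against the bin. Finish while the gripper is holding the spindle motionless, all of it well above the bin's rim and touching nothing else; leave the tin, the bearing and the carton alone.

Things in the scene. Friction and masses are not known exactly. Their poses are not given: they have to be found in the camera images.
- key_small_top (a point): centre of the top face of the small key when up or down (moves with it): white round spring key, 20 mm across, standing out of a round black housing on the panel; pressed straight down
- key_medium_top (a point): centre of the top face of the medium key when up or down (moves with it): white round spring key, 30 mm across, standing out of a round black housing on the panel; pressed straight down
- key_large_top (a point): centre of the top face of the large key when up or down (moves with it): white round spring key, 50 mm across, standing out of a round black housing on the panel; pressed straight down
- key_small (a joint): how far the small key is pressed down: 0 = up, 0.006 m = fully down (needs about 5 N; it counts as pressed from 3.5 mm; springs back up when let go)
- key_medium (a joint): how far the medium key is pressed down: 0 = up, 0.006 m = fully down (needs about 5 N; it counts as pressed from 3.5 mm; springs back up when let go)
- key_large (a joint): how far the large key is pressed down: 0 = up, 0.006 m = fully down (needs about 5 N; it counts as pressed from 3.5 mm; springs back up when let go)
- panel: fixed grey booking panel, 100 x 220 mm and 20 mm high, lying on the counter; origin at the centre of its underside, y along the row of three keys, which sit 65 mm apart in any order
- bin: fixed yellow picking bin, 350 mm long (its x), 180 mm wide (y), 120 mm high, walls and floor 5 mm; origin at the centre of its underside. Inside, two black ribs across it at x = -60 and +60 mm (12 mm thick, tops 60 mm above the counter, with small cheeks up to 72 mm beside the spindle) carry the spindle
- bin_mouth (a point): centre of the bin's open mouth at rim height, 57.5 mm along the bin's x from its middle, 120 mm above the counter; axes as the bin. The mouth is 225 mm long (bin x -55 mm to the +x end) and 170 mm wide; the rest, from the -x end (nearer the robot) to x = -55 mm, is closed by a fixed steel cover 4 mm thick, top at 120 mm
- spindle_mid (a point): middle (on the axis, centre of mass) of the loose steel spindle, 300 mm long, 0.3 to 0.56 kg; 22 mm round over its middle 200 mm, 16 mm round over the last 50 mm at each end. x along the spindle. It starts along the bin's x on the two ribs, axis 71 mm above the counter, its -x end under the cover, its middle within 12 mm of the bin's middle
- spindle_far_end (a point): end of the spindle on its axis at +150 mm along its x: the end that starts in the uncovered part of the bin
- spindle_near_end (a point): end of the spindle on its axis at -150 mm along its x: the end that starts under the cover
- spindle: the same spindle as a body; its origin is on its surface, 11 mm off the axis at mid length, so use spindle_mid to grasp it
- tin: bystander: steel can, 60 mm across, 90 mm high, origin at the centre of its underside
- bearing: bystander: steel bearing ring, 60 mm across, 18 mm high, lying flat, origin at the centre of its underside
- carton: bystander: cardboard box 90 x 70 x 60 mm, origin at the centre of its underside
Not all that is in view belongs to the job. What is shaped like the panel but green is not meant.

How it is judged:
On the way, in this order (a step that is already met when the one before it is completed fails the run):
1. the small key pressed down alone, the spindle still lying in the bin (value of joint key_small above 0.0035 m and value of joint each of key_medium, key_large below 0.002 m and distance of spindle_mid from where it was at the start of the episode below 0.02 m), for 0.05 s.
2. the medium key pressed down alone, the spindle still lying in the bin (value of joint key_medium above 0.0035 m and value of joint each of key_small, key_large below 0.002 m and distance of spindle_mid from where it was at the start of the episode below 0.02 m), for 0.05 s.
3. the large key pressed down alone, the spindle still lying in the bin (value of joint key_large above 0.0035 m and value of joint each of key_small, key_medium below 0.002 m and distance of spindle_mid from where it was at the start of the episode below 0.02 m), for 0.05 s.
4. the spindle's uncovered end sticks up out of the mouth while its other end is still inside below the cover (height (world z) of spindle_far_end above 0.13 m and height (world z) of spindle_near_end below 0.11 m), for 0.05 s.
At the end, for the whole second after the job is handed in: The spindle is gripped by the fingers (more than 2 N) and still (under 30 mm/s and 0.2 rad/s), the axis at both its ends more than 150 mm above the counter (30 mm above the bin's rim), touching neither bin, panel nor bystanders; tin, bearing and carton are within 30 mm of where they began (height (world z) of each of spindle_far_end, spindle_near_end above 0.15 m and contact force between spindle and the fingers above 2 N and contact force between spindle and bin below 0.1 N and contact force between spindle and tin below 0.1 N and contact force between spindle and bearing below 0.1 N and contact force between spindle and carton below 0.1 N and contact force between spindle and panel below 0.1 N and linear speed of spindle below 0.03 m/s and angular speed of spindle below 0.2 rad/s and distance of each of tin, bearing, carton from where it was at the start of the episode below 0.03 m); the arm keeps its last pose, push and grip.
It fails at once if two keys are down at once (value of joint each of key_small, key_medium above 0.003 m or value of joint each of key_small, key_large above 0.003 m or value of joint each of key_medium, key_large above 0.003 m).
It fails at once if the spindle is forced against the bin with more than 50 N (contact force between spindle and bin above 50 N).
It fails at once if tin, bearing or carton is pushed more than 30 mm (distance of any of tin, bearing, carton from where it was at the start of the episode above 0.03 m).
It also fails if it takes over 54 s, if anything falls off the work surface, if the arm or the gripper's body presses on something with over 40 N, if the wrist force passes 120 N, or if a joint passes its speed limit or range.

## Working session

There is one attempt and no reset: what is moved stays moved. The work goes in short steps, Python scripts to look and compute and a tool call to move; the robot and the scene stay as the last step left them, time stands still between calls to the robot, and variables do not carry over. Pictures are saved under pics/ and viewed, and the job is handed in when it is done.

Besides the shell and the picture viewer there is one more tool, called after "Call:" as name(argument=value, ...), one argument or row to a line, values as JSON. drive_tool: Moves the arm, as the interface text tells. Its arguments: {"type":"object","properties":{"motion":{"type":"array","items":{"type":"number"}},"force":{"type":"number"}},"required":["motion"]}

```bash
ls; mkdir -p pics
python3 - <<'E'
from station import manip
import cv2,numpy as np
print(manip.sense(), manip.hold_point_z)
for n in ["scene","top","wrist"]:
    s=manip.snapshot(n); cv2.imwrite(f"pics/{n}0.png",s["color"][:,:,::-1]); print(n,s["fx"],s["fy"],s["cx"],s["cy"],s["k1"],s["view"])
    np.savez(f"{n}0.npz",**s)
E
```

```text
pics
{'t': 0.0, 'q': array([-1.28151791e+00,  5.28480685e-01,  1.43396636e+00, -1.74192984e-05,
        1.18141223e+00, -1.78511166e-01]), 'qd': array([-0.00089683,  0.00037458, -0.00042337, -0.00035668, -0.00180447,
        0.00125359]), 'tau': array([-4.74158260e-04, -4.42353129e+01, -1.78028351e+01, -1.47902065e-04,
        8.54156184e-03,  5.44845832e-06]), 'tcp_pos': array([ 0.28161812, -0.55711025,  0.23030435]), 'tool_rot': array([ 9.72769694e-01,  2.31771088e-01, -7.07763521e-05, -1.13112738e-03]), 'force': array([ 0.01626302, -0.2815183 ,  0.18463435]), 'ft_torque': array([0.00240678, 0.01532935, 0.01255743]), 'finger_gap': 1.0002236052356612} 0.0187
scene 434.8438222555875 434.8438222555875 315.2835915148966 238.3648781945838 -0.10062776568348869 [[ 0.76912997  0.63893284 -0.01427975 -0.3248074 ]
 [-0.52624939  0.64584662  0.5531218   0.27704233]
 [ 0.36263021 -0.41790784  0.83297801 -1.47135815]
 [ 0.          0.          0.          1.        ]]
top 444.2945671695071 444.2945671695071 312.9033069451472 241.95330478779036 -0.10286072154138759 [[ 0.00658821 -0.99994893  0.00766388 -0.12853524]
 [ 0.98466406  0.00782327  0.17428562 -0.53726752]
 [-0.17433667  0.00639812  0.98466532 -1.3041095 ]
 [ 0.          0.          0.          1.        ]]
wrist 387.47249322080796 387.47249322080796 317.51040072895586 235.76061219139328 -0.013324811341141454 [[ 0.4511918  -0.89242419 -0.00223931 -0.62441501]
 [ 0.85372702  0.43235549 -0.29020493  0.0370379 ]
 [ 0.25995408  0.12902632  0.9569619  -0.38078172]
 [ 0.          0.          0.          1.        ]]
```

View pics/scene0.png

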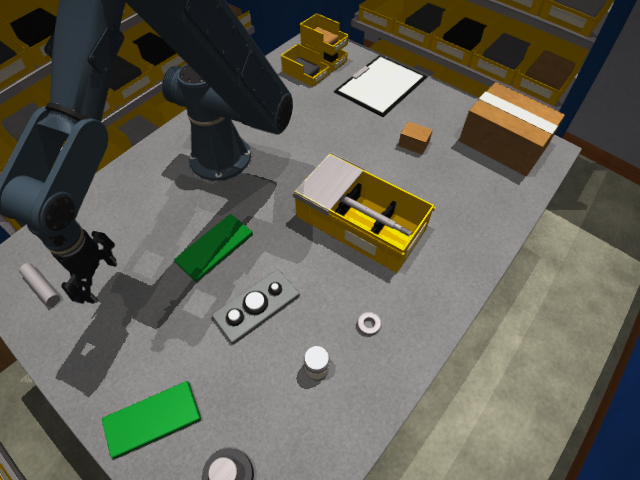

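View pics/top0.png

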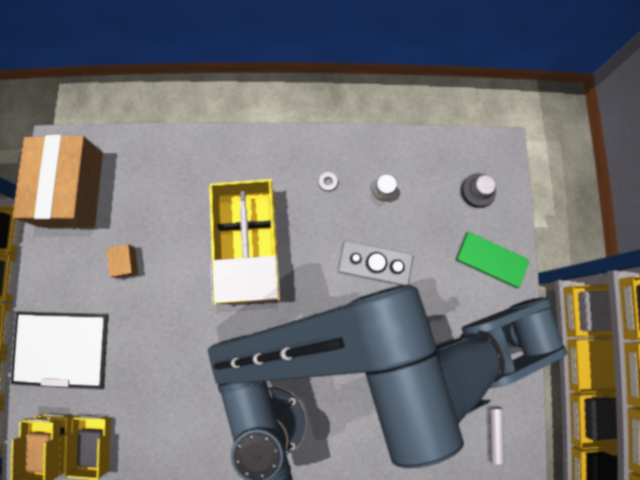

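View pics/wrist0.png

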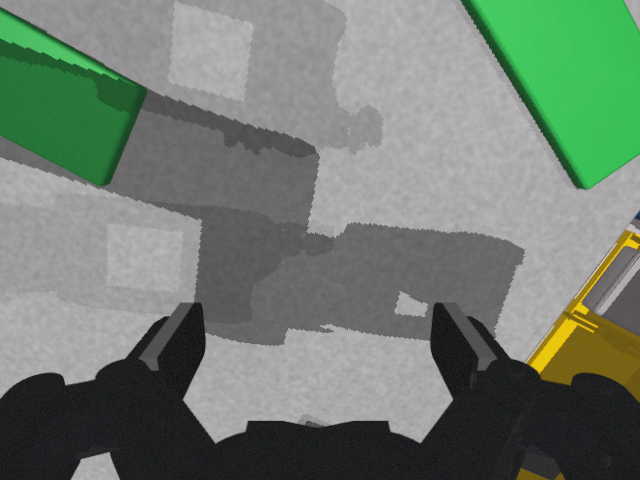

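```bash
cat > h.py <<'E'
import numpy as np,cv2
from scipy.spatial.transform import Rotation as R
def load(n): return dict(np.load(n+".npz"))
def ray(s,u,v):
    d=np.array([(u-s["cx"])/s["fx"],(v-s["cy"])/s["fy"]]);k=float(s["k1"])
    p=d.copy()
    for _ in range(30): p=d/(1+k*(p@p))
    V=s["view"];Rm=V[:3,:3]
    return -Rm.T@V[:3,3], Rm.T@np.array([p[0],-p[1],-1.])
def plane(s,u,v,z):
    o,d=ray(s,u,v); return o+d*(z-o[2])/d[2]
def tri(l):
    A=np.zeros((3,3));b=np.zeros(3);L=[]
    for s,u,v in l:
        o,d=ray(s,u,v);d=d/np.linalg.norm(d);P=np.eye(3)-np.outer(d,d);A+=P;b+=P@o;L.append((P,o))
    x=np.linalg.solve(A,b);return x,[np.linalg.norm(P@(x-o)) for P,o in L]
def proj(s,p):
    c=s["view"][:3,:3]@p+s["view"][:3,3];x=np.array([c[0],-c[1]])/-c[2];x=x*(1+float(s["k1"])*(x@x))
    return x*[s["fx"],s["fy"]]+[s["cx"],s["cy"]]
E
python3 - <<'E'
from h import *
for n,(x0,y0,x1,y1) in {"top":(330,230,420,295),"scene":(205,265,305,345)}.items():
    s=load(n+"0");im=s["color"]
    cv2.imwrite(f"pics/{n}_keys.png",cv2.resize(im[y0:y1,x0:x1,::-1],None,fx=7,fy=7,interpolation=cv2.INTER_CUBIC))
    c=im[y0:y1,x0:x1]; m=(c.min(2)>200).astype(np.uint8)
    k,l,st,ce=cv2.connectedComponentsWithStats(m)
    for i in range(1,k):
        if st[i,4]>15: print(n,st[i],ce[i]+[x0,y0])
for n,(x0,y0,x1,y1) in {"top":(195,165,295,315),"scene":(285,150,445,275)}.items():
    im=load(n+"0")["color"];cv2.imwrite(f"pics/{n}_bin.png",cv2.resize(im[y0:y1,x0:x1,::-1],None,fx=4,fy=4,interpolation=cv2.INTER_CUBIC))
E
```

```text
top [23 25  6  6 28] [355.67857143 257.32142857]
top [ 39  24  16  16 199] [376.53768844 261.69849246]
top [63 32  9  9 66] [397.36363636 265.77272727]
scene [67 19  6  5 26] [274.5 286. ]
scene [ 41  27  18  17 228] [254.24122807 299.90350877]
scene [24 45 10 10 78] [233.58974359 314.29487179]
```

View pics/top_keys.png

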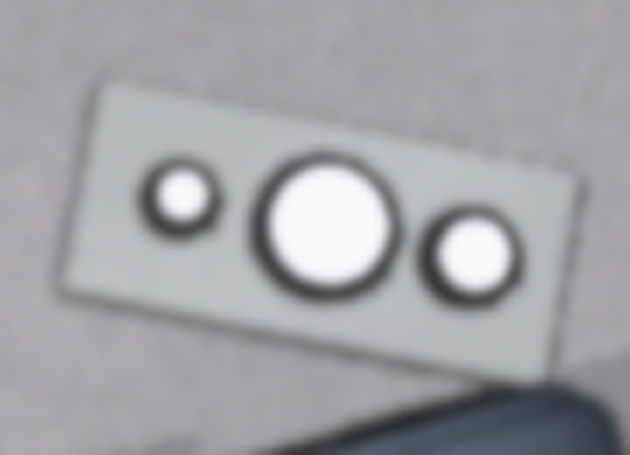

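View pics/scene_keys.png

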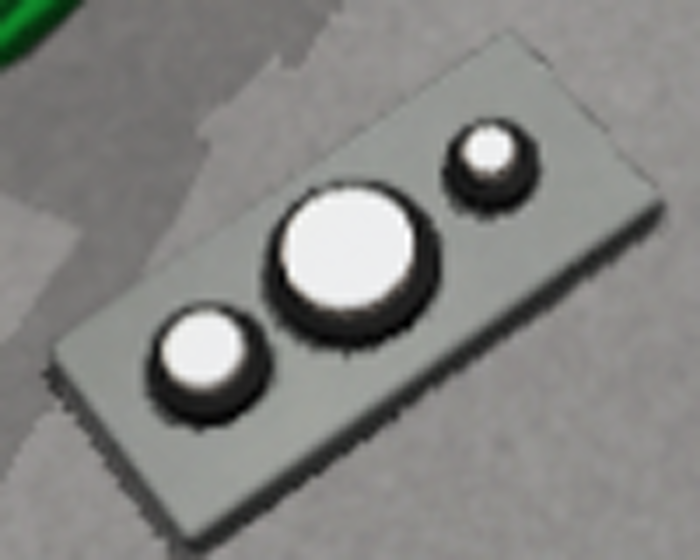

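View pics/top_bin.png

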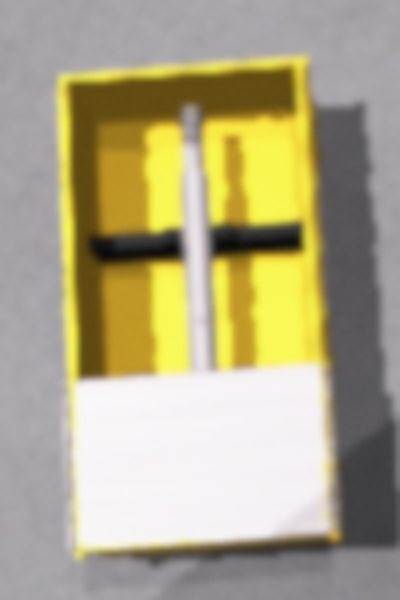

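View pics/scene_bin.png

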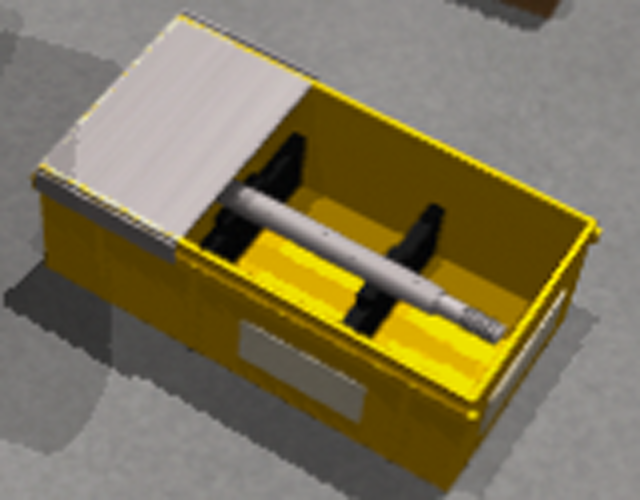

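Run:
```python
from h import *
np.set_printoptions(precision=4,suppress=True)
T=load("top0");S=load("scene0")
print(ray(T,320,240)[0],ray(S,320,240)[0])
K={}
for k,a,b in [("s",(355.68,257.32),(274.5,286)),("l",(376.54,261.7),(254.24,299.9)),("m",(397.36,265.77),(233.59,314.29))]:
    x,r=tri([(T,*a),(S,*b)]);K[k]=x;print(k,x,r, plane(T,*a,.04),plane(S,*b,.04))
print(np.linalg.norm(K["s"]-K["l"]),np.linalg.norm(K["m"]-K["l"]))
for nm,a,z in [("FL",(210,184),.12),("FR",(271.75,180),.12),("NL",(214.5,302),.12),("NR",(279.3,299.5),.12),("end",(242.3,191),.071),("axis@cover",(245.2,257.5),.071),("coverL",(214,259.5),.12),("coverR",(277,256.5),.12)]:
    print("T",nm,plane(T,*a,z))
for nm,a,z in [("NL",(330.5,154),.12),("NR",(294.5,195),.12),("FL",(434,208),.12),("FR",(403.5,253.5),.12),("end",(410.5,232.7),.071),("axnear",(344,198.5),.071),("covL",(363,171.5),.12),("covR",(329.5,211),.12)]:
    print("S",nm,plane(S,*a,z))
for nm,a in [("tin",(386,185)),("bear",(328,182)),("carton",(122,261))]: print(nm,plane(T,*a,.03))
```

```text
[ 0.3025 -0.116   1.3787] [ 0.9292 -0.5863  1.0677]
s [ 0.4936 -0.2553  0.0376] [np.float64(0.0003492657358021209), np.float64(0.00034926573580218884)] [ 0.493  -0.2553  0.04  ] [ 0.4948 -0.2558  0.04  ]
l [ 0.4804 -0.3191  0.0379] [np.float64(0.00018740318086545222), np.float64(0.0001874031808654132)] [ 0.48  -0.319  0.04 ] [ 0.4814 -0.3195  0.04  ]
m [ 0.4681 -0.3828  0.0388] [np.float64(8.985687732117986e-05), np.float64(8.985687732108437e-05)] [ 0.4679 -0.3826  0.04  ] [ 0.4687 -0.3829  0.04  ]
0.06517330541692078 0.06481598467395146
T FL [0.6973 0.1818 0.12  ]
T FR [ 0.7104 -0.0013  0.12  ]
T NL [0.3509 0.1527 0.12  ]
T NR [ 0.36   -0.0306  0.12  ]
T end [0.6907 0.0926 0.071 ]
T axis@cover [0.4855 0.0766 0.071 ]
T coverL [0.472  0.1591 0.12  ]
T coverR [ 0.4823 -0.0217  0.12  ]
S NL [0.357 0.153 0.12 ]
S NR [ 0.3779 -0.0352  0.12  ]
S FL [0.7059 0.1729 0.12  ]
S FR [ 0.7214 -0.0039  0.12  ]
S end [0.6883 0.0955 0.071 ]
S axnear [0.4709 0.0748 0.071 ]
S covL [0.4749 0.1575 0.12  ]
S covR [ 0.4894 -0.0173  0.12  ]
tin [ 0.7267 -0.3555  0.03  ]
bear [ 0.7344 -0.1713  0.03  ]
carton [0.4764 0.4688 0.03  ]
```

```bash
cat >> h.py <<'E'
def go(pos,yaw=None,tilt=0,rot=None):
    from station import manip
    s=manip.sense();Q=R.from_quat(s["tool_rot"])
    if rot is None:
        if yaw is None: rot=Q
        else:
            rot=R.from_euler('z',yaw,degrees=True)*R.from_euler('y',-tilt,degrees=True)*R.from_euler('x',180,degrees=True)
    d=Q.inv().apply(np.array(pos)-s["tcp_pos"])*1000
    rv=(Q.inv()*rot).as_rotvec(degrees=True)
    print("t",s["t"],"tcp",s["tcp_pos"].round(4),"F",s["force"].round(2),"gap",round(s["finger_gap"],3)); print("shift",d.round(1),"turn",rv.round(2), "|d|",np.linalg.norm(d).round(1)); return d,rv
E
python3 - <<'E'
from h import *
go([.4936,-.2553,.10],4.8)
E
```

```text
t 0.15 tcp [ 0.2817 -0.5573  0.2305] F [ 0.16 -1.08 -0.4 ] gap 1.0
shift [ 325.3 -173.8  130.9] turn [-0.1 -0.  22. ] |d| 391.4
```

Call:
drive_tool(
  motion=[41, -22, 10, 0, 0, 3, 0, 82, -44, 25, 0, 0, 6, 0, 122, -65, 45, 0, 0, 9, 0, 163, -87, 65, 0, 0, 12, 0, 203, -109, 85, 0, 0, 15, 0, 244, -130, 100, 0, 0, 18, 0, 285, -152, 115, 0, 0, 20, 0, 325, -174, 131, 0, 0, 22, 0],
  force=20,
)

```text
t: 1.15
tcp_pos: [0.4941, -0.2541, 0.0994]
tool_rot: [0.999, 0.041, -0.0, -0.001]
force: [-0.4, 0.4, -0.0]
finger_gap: 0.001
```

Run:
```python
from h import *
go([.4936,-.2553,.045],4.8)
from station import manip
s=manip.snapshot("wrist"); np.savez("wrist1.npz",**s);cv2.imwrite("pics/wrist1.png",s["color"][:,:,::-1])
```

```text
t 1.15 tcp [ 0.4941 -0.2541  0.0994] F [-0.4   0.42 -0.01] gap 0.001
shift [-0.6  1.3 54.4] turn [-0.09  0.01 -0.07] |d| 54.4
```

View pics/wrist1.png

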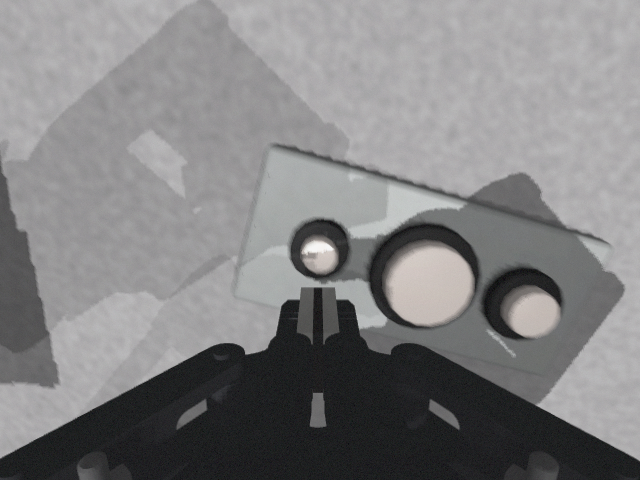

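Run:
```python
from h import *
W=load("wrist1")
for p in [(319,254),(430,282),(532,310)]: print(plane(W,*p,.038).round(4))
```

```text
[ 0.4966 -0.2547  0.038 ]
[ 0.4849 -0.3195  0.038 ]
[ 0.4722 -0.3825  0.038 ]
```

Call:
drive_tool(
  motion=[-0.6, 1.3, 27, 0, 0, 0, 0, -0.6, 1.3, 54, 0, 0, 0, 0, -0.6, 1.3, 60, 0, 0, 0, 0, -0.6, 1.3, 63, 0, 0, 0, 0],
)

```text
t: 1.7
tcp_pos: [0.4938, -0.2486, 0.0357]
tool_rot: [0.999, 0.042, -0.002, -0.005]
force: [-3.1, 5.8, 23.3]
finger_gap: 0.004
```

Run:
```python
from h import *
from station import manip
for n in ["wrist","scene"]:
    s=manip.snapshot(n); np.savez(n+"2.npz",**s);c=s["color"][:,:,::-1]
    if n=="scene": c=cv2.resize(c[220:345,200:330],None,fx=5,fy=5,interpolation=cv2.INTER_CUBIC)[:600]
    cv2.imwrite(f"pics/{n}2.png",c)
s=manip.sense();print(s)
```

```text
{'t': 1.8, 'q': array([-0.67098616,  0.73146135,  1.74793294,  0.00716652,  0.67032105,
        0.81000896]), 'qd': array([-0.00124866, -0.00145275,  0.00376466, -0.00054485, -0.0104983 ,
        0.00074223]), 'tau': array([-1.52338251e+00, -4.01942682e+01, -9.55244690e+00, -3.76120415e-01,
       -8.95101987e-01,  1.40588254e-03]), 'tcp_pos': array([ 0.49371421, -0.24852904,  0.03603588]), 'tool_rot': array([ 0.99910392,  0.04207077, -0.00161087, -0.00433634]), 'force': array([-0.92492639,  3.54779185,  7.41169866]), 'ft_torque': array([ 0.6661693 ,  0.205188  , -0.03986308]), 'finger_gap': 0.0023819089129786656}
```

View pics/wrist2.png

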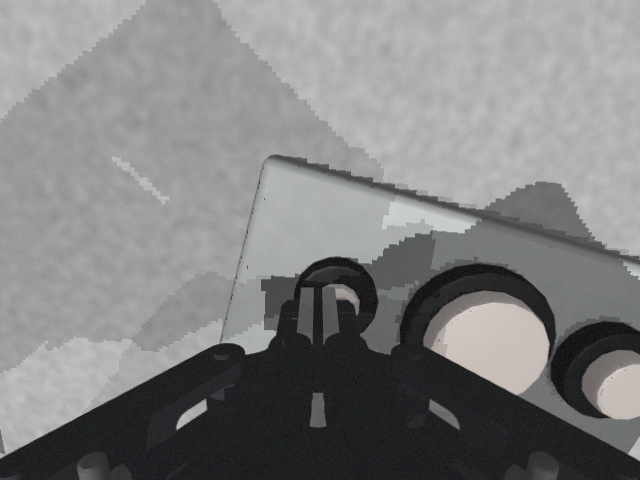

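View pics/scene2.png

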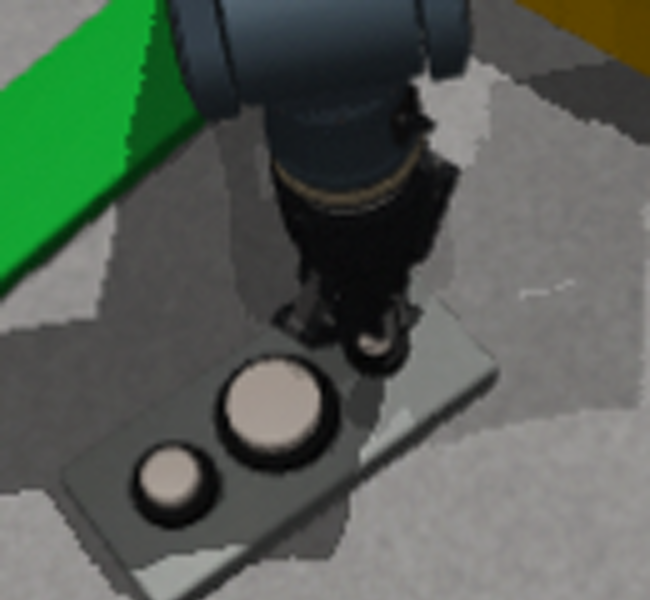

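Call:
drive_tool(
  motion=[0, 0, -20, 0, 0, 0, 0, 0, 6.8, -20, 0, 0, 0, 0, 0, 6.8, -20, 0, 0, 0, 0, 0, 6.8, -20, 0, 0, 0, 0],
)

```text
t: 2.3
tcp_pos: [0.4939, -0.2555, 0.0554]
tool_rot: [0.999, 0.042, -0.002, -0.005]
force: [-0.7, -0.5, 0.0]
finger_gap: 0.002
```

Run:
```python
from h import *
go([.4946,-.2553,.045],4.8)
from station import manip
s=manip.snapshot("wrist"); np.savez("wrist3.npz",**s);cv2.imwrite("pics/wrist3.png",s["color"][:,:,::-1])
```

```text
t 2.3 tcp [ 0.4939 -0.2555  0.0554] F [-0.75 -0.48  0.01] gap 0.002
shift [ 0.8 -0.  10.4] turn [-0.55  0.21 -0.01] |d| 10.4
```

View pics/wrist3.png

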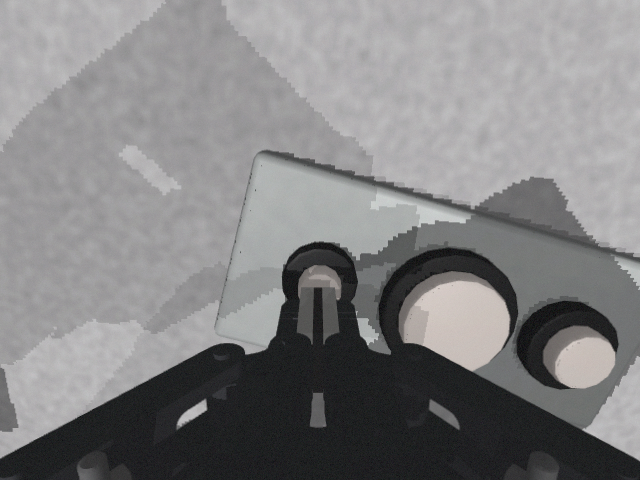

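Call:
drive_tool(
  motion=[0.8, 0, 14, -0.5, 0, 0, 0, 0.8, 0, 18, -0.5, 0, 0, 0, 0.8, 0, 20, -0.5, 0, 0, 0, 0.8, 0, 22, -0.5, 0, 0, 0, 0.8, 0, 22, -0.5, 0, 0, 0],
)

```text
t: 2.98
tcp_pos: [0.4946, -0.255, 0.0358]
tool_rot: [0.999, 0.042, -0.002, -0.0]
force: [-4.0, 1.3, 22.2]
finger_gap: -0.0
```

Run:
```python
from h import *
go([.4946,-.2553,.032],4.8)
from station import manip
s=manip.snapshot("wrist"); np.savez("wrist4.npz",**s);cv2.imwrite("pics/wrist4.png",s["color"][:,:,::-1])
```

```text
t 2.975 tcp [ 0.4946 -0.255   0.0358] F [-3.96  1.27 22.16] gap -0.0
shift [-0.   0.3  3.8] turn [-0.03  0.21  0.04] |d| 3.8
```

View pics/wrist4.png

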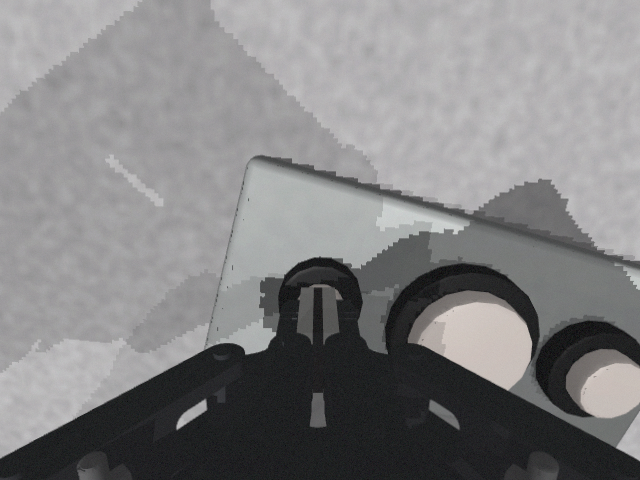

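Call:
drive_tool(
  motion=[0, 0, 0, 0, 0, 0, 0, 0, 0, 0, 0, 0, 0, 0],
)

```text
t: 3.28
tcp_pos: [0.4945, -0.255, 0.0362]
tool_rot: [0.999, 0.042, -0.002, -0.0]
force: [-0.9, -0.0, 4.2]
finger_gap: -0.0
```

Call:
drive_tool(
  motion=[0, 0, -1, 0, 0, 0, 0, 0, 0, -1, 0, 0, 0, 0],
)

```text
t: 3.52
tcp_pos: [0.4945, -0.255, 0.0371]
tool_rot: [0.999, 0.042, -0.002, -0.0]
force: [-0.6, -0.5, 4.9]
finger_gap: -0.0
```

Call:
drive_tool(
  motion=[0, 0, -2, 0, 0, 0, 0, 0, 0, -2, 0, 0, 0, 0],
)

```text
t: 3.78
tcp_pos: [0.4945, -0.255, 0.039]
tool_rot: [0.999, 0.042, -0.002, -0.0]
force: [-0.4, -0.1, 2.9]
finger_gap: 0.0
```

Call:
drive_tool(
  motion=[0, 0, -2, 0, 0, 0, 0, 0, 0, -2, 0, 0, 0, 0],
)

```text
t: 4.03
tcp_pos: [0.4945, -0.255, 0.041]
tool_rot: [0.999, 0.042, -0.002, -0.0]
force: [0.1, -1.0, 1.5]
finger_gap: 0.004
```

Call:
drive_tool(
  motion=[0, 0, -2, 0, 0, 0, 0, 0, 0, -2, 0, 0, 0, 0],
)

```text
t: 4.28
tcp_pos: [0.4942, -0.2546, 0.0428]
tool_rot: [0.999, 0.042, -0.002, -0.0]
force: [0.1, -0.5, 0.5]
finger_gap: -0.0
```

Run:
```python
from h import *
go([.4690,-.3828,.065],4.8)
```

```text
t 4.275 tcp [ 0.4942 -0.2546  0.0428] F [ 0.06 -0.52  0.49] gap -0.0
shift [-36.1 125.6 -22.2] turn [-0.07  0.26  0.06] |d| 132.6
```

Call:
drive_tool(
  motion=[0, 0, -22, 0, 0, 0, 0, -11, 40, -22, 0, 0, 0, 0, -22, 80, -22, 0, 0, 0, 0, -36, 125.6, -22, 0, 0, 0, 0, -36, 125.6, -22, 0, 0, 0, 0, -36, 125.6, -10, 0, 0, 0, 0, -36, 125.6, -2, 0, 0, 0, 0],
)

```text
t: 5.15
tcp_pos: [0.4684, -0.3806, 0.0434]
tool_rot: [0.999, 0.043, -0.003, -0.002]
force: [-0.5, -0.5, 0.5]
finger_gap: 0.002
```

Run:
```python
from h import *
go([.4690,-.3828,.0375],4.8)
from station import manip
s=manip.snapshot("wrist"); np.savez("wrist5.npz",**s);cv2.imwrite("pics/wrist5.png",s["color"][:,:,::-1])
```

```text
t 5.15 tcp [ 0.4684 -0.3806  0.0434] F [-0.53 -0.5   0.51] gap 0.002
shift [0.4 2.3 5.9] turn [-0.23  0.36  0.13] |d| 6.3
```

View pics/wrist5.png

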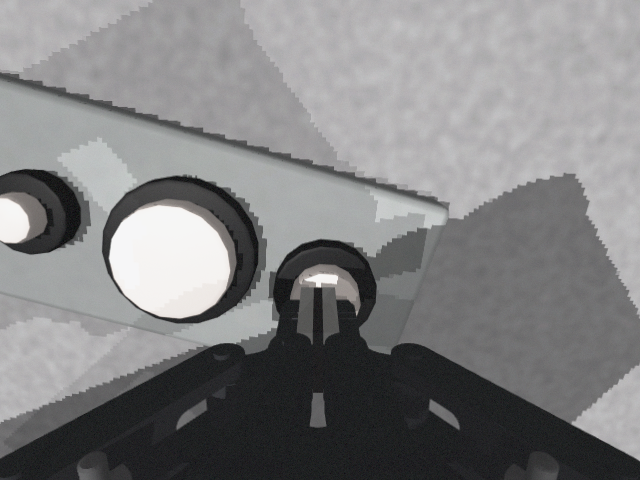

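The fingers stand over the medium key, about (325,290), with the large key at (170,260) clear of them. Pressing.

Call:
drive_tool(
  motion=[0.5, 2.3, 2, 0, 0, 0, 0, 0.5, 2.3, 5, 0, 0, 0, 0, 0.5, 2.3, 7, 0, 0, 0, 0, 0.5, 2.3, 8, 0, 0, 0, 0, 0.5, 2.3, 8, 0, 0, 0, 0],
)

```text
t: 5.82
tcp_pos: [0.4689, -0.3816, 0.036]
tool_rot: [0.999, 0.043, -0.004, -0.003]
force: [-1.0, 4.8, 11.2]
finger_gap: 0.001
```

Run:
```python
from h import *
go([.4690,-.3828,.037],4.8)
go([.4815,-.3193,.066],4.8)
```

```text
t 5.825 tcp [ 0.4689 -0.3816  0.036 ] F [-1.02  4.77 11.23] gap 0.001
shift [-0.   1.2 -1. ] turn [-0.34  0.4   0.13] |d| 1.6
t 5.825 tcp [ 0.4689 -0.3816  0.036 ] F [-1.02  4.77 11.23] gap 0.001
shift [ 17.7 -61.1 -29.8] turn [-0.34  0.4   0.13] |d| 70.3
```

Call:
drive_tool(
  motion=[0, 0, -15, 0, 0, 0, 0, 0, 0, -30, 0, 0, 0, 0, 8, -30, -30, 0, 0, 0, 0, 17.7, -61, -30, 0, 0, 0, 0, 17.7, -61, -30, 0, 0, 0, 0, 17.7, -61, -18, 0, 0, 0, 0, 17.7, -61, -9, 0, 0, 0, 0],
)

```text
t: 6.7
tcp_pos: [0.4813, -0.3205, 0.0445]
tool_rot: [0.999, 0.043, -0.003, -0.003]
force: [0.9, -0.4, -0.1]
finger_gap: -0.0
```

Run:
```python
from h import *
go([.4815,-.3193,.0375],4.8)
```

```text
t 6.7 tcp [ 0.4813 -0.3205  0.0445] F [ 0.94 -0.39 -0.07] gap -0.0
shift [ 0.3 -1.1  7. ] turn [-0.3   0.38  0.08] |d| 7.1
```

Call:
drive_tool(
  motion=[0, -1, 3, 0, 0, 0, 0, 0, -1, 6, 0, 0, 0, 0, 0, -1, 8, 0, 0, 0, 0, 0, -1, 9, 0, 0, 0, 0, 0, -1, 9, 0, 0, 0, 0],
)

```text
t: 7.32
tcp_pos: [0.4809, -0.32, 0.0361]
tool_rot: [0.999, 0.043, -0.004, -0.002]
force: [-2.9, -1.6, 5.8]
finger_gap: -0.005
```

Call:
drive_tool(
  motion=[0, 0, -40, 0, 0, 0, 0, 0, 0, -80, 0, 0, 0, 0, 0, 0, -130, 0, 0, 0, 0, 0, 0, -165, 0, 0, 0, 40, 0, 0, -165, 0, 0, 0, 85],
)

```text
t: 7.95
tcp_pos: [0.484, -0.3218, 0.2042]
tool_rot: [0.999, 0.043, -0.001, 0.001]
force: [0.7, -0.4, 0.3]
finger_gap: 0.42
```

Run:
```python
from h import *
go([.5405,.0815,.20],4.8)
```

```text
t 7.95 tcp [ 0.484  -0.3218  0.2042] F [ 0.71 -0.42  0.28] gap 0.42
shift [  90.8 -397.     3.7] turn [0.06 0.08 0.11] |d| 407.3
```

Call:
drive_tool(
  motion=[11, -50, -30, 0, 0, 0, 85, 23, -100, -40, 0, 0, 0, 85, 34, -150, -40, 0, 0, 0, 85, 45, -200, -40, 0, 0, 0, 85, 57, -250, -40, 0, 0, 0, 85, 68, -300, -40, 0, 0, 0, 85, 80, -350, -40, 0, 0, 0, 85, 91, -397, -40, 0, 0, 0, 85],
)

```text
t: 8.95
tcp_pos: [0.54, 0.0837, 0.2421]
tool_rot: [0.999, 0.043, -0.002, 0.0]
force: [0.5, 0.6, -1.0]
finger_gap: 0.996
```

Call:
drive_tool(
  motion=[0, 0, 0, 0, 0, 0, 85, 0, 0, 0, 0, 0, 0, 85, 0, 0, 0, 0, 0, 0, 85],
)

```text
t: 9.32
tcp_pos: [0.5397, 0.0826, 0.2415]
tool_rot: [0.999, 0.042, -0.003, 0.0]
force: [0.4, -0.3, 0.7]
finger_gap: 0.997
```

Run:
```python
from h import *
go([.5405,.0815,.20],4.8)
from station import manip
for n in ["wrist","top"]:
  s=manip.snapshot(n); np.savez(n+"6.npz",**s);cv2.imwrite(f"pics/{n}6.png",s["color"][:,:,::-1])
```

```text
t 9.325 tcp [0.5397 0.0826 0.2415] F [ 0.41 -0.31  0.65] gap 0.997
shift [ 0.9  1.1 41.5] turn [0.01 0.3  0.03] |d| 41.5
```

View pics/wrist6.png

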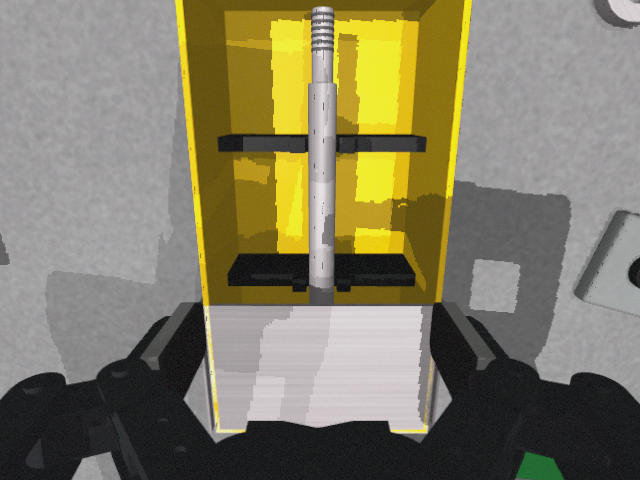

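Run:
```python
from h import *
np.set_printoptions(precision=4,suppress=True)
W=load("wrist6")
im=W["color"].astype(int)
for r in (40,70,100,120,170,200,240,275):
    row=im[r,285:360]; yel=(row.max(1)-row.min(1))<40
    j=37
    a=j
    while a>0 and yel[a]: a-=1
    b=j
    while b<74 and yel[b]: b+=1
    c=285+(a+b)/2; print(r,285+a,285+b,plane(W,c,r,.071))
for nm,p,z in [("end",(322,9),.071),("shoulder",(322,84),.082),("ribfar+60",(322,144),.060),("rib-60",(321,262),.06),("coverL",(206,305),.12),("coverR",(442,304),.12),("rimNL",(218,431),.12),("rimR",(427,431),.12)]: print(nm,plane(W,*p,z))
```

```text
40 311 333 [0.6691 0.0901 0.071 ]
70 311 333 [0.6487 0.0883 0.071 ]
100 307 336 [0.6275 0.0868 0.071 ]
120 307 336 [0.6128 0.0855 0.071 ]
170 308 335 [0.5743 0.0821 0.071 ]
200 308 335 [0.5499 0.08   0.071 ]
240 308 335 [0.5154 0.077  0.071 ]
275 285 359 [0.4834 0.0737 0.071 ]
end [0.6894 0.0919 0.071 ]
shoulder [0.6381 0.0875 0.082 ]
ribfar+60 [0.594  0.0833 0.06  ]
rib-60 [0.4912 0.0752 0.06  ]
coverL [0.4721 0.1615 0.12  ]
coverR [ 0.4881 -0.0165  0.12  ]
rimNL [0.3536 0.1516 0.12  ]
rimR [ 0.3686 -0.0256  0.12  ]
```

Run:
```python
from h import *
go([.540,.0795,.053],4.85)
```

```text
t 9.425 tcp [0.54   0.0824 0.2419] F [0.51 0.27 0.55] gap 0.995
shift [  0.6   2.9 188.9] turn [ 0.01  0.25 -0.04] |d| 188.9
```

Call:
drive_tool(
  motion=[0, 3, 40, 0, 0.2, 0, 85, 0.5, 3, 80, 0, 0.2, 0, 85, 0.5, 3, 120, 0, 0.2, 0, 85, 0.5, 3, 150, 0, 0.2, 0, 85, 0.5, 3, 175, 0, 0.2, 0, 85, 0.5, 3, 189, 0, 0.2, 0, 85, 0.5, 3, 189, 0, 0.2, 0, 85, 0.5, 3, 189, 0, 0.2, 0, 85],
)

```text
t: 10.42
tcp_pos: [0.5407, 0.0792, 0.0538]
tool_rot: [0.999, 0.042, 0.0, 0.0]
force: [-0.2, 0.6, -0.4]
finger_gap: 0.999
```

Run:
```python
from h import *
go([.540,.0795,.053],4.85)
from station import manip
for n in ["wrist"]:
  s=manip.snapshot(n); np.savez(n+"7.npz",**s);cv2.imwrite(f"pics/{n}7.png",s["color"][:,:,::-1])
```

```text
t 10.425 tcp [0.5407 0.0792 0.0538] F [-0.16  0.59 -0.4 ] gap 0.999
shift [-0.7 -0.4  0.8] turn [ 0.02 -0.06 -0.06] |d| 1.1
```

View pics/wrist7.png

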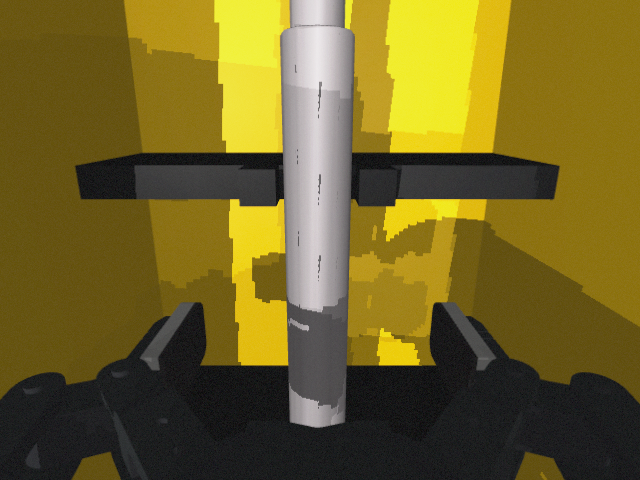

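Call:
drive_tool(
  motion=[0, 0, 0, 0, 0, 0, 40, 0, 0, 0, 0, 0, 0, 25, 0, 0, 0, 0, 0, 0, 10, 0, 0, 0, 0, 0, 0, 0, 0, 0, 0, 0, 0, 0, 0],
  force=20,
)

```text
t: 11.1
tcp_pos: [0.5408, 0.0793, 0.0542]
tool_rot: [0.999, 0.042, 0.001, 0.0]
force: [-1.2, 1.6, 3.0]
finger_gap: 0.25
```

Call:
drive_tool(
  motion=[0, 0, 0, 0, 0, 0, 0, 0, 0, 0, 0, 0, 0, 0],
  force=60,
)

```text
t: 11.35
tcp_pos: [0.5409, 0.0793, 0.0543]
tool_rot: [0.999, 0.042, 0.001, 0.0]
force: [-0.4, -0.4, 3.6]
finger_gap: 0.236
```

Run:
```python
from h import *
from station import manip
go([.540,.0795,.053],4.85)
print(manip.sense()["ft_torque"])
```

```text
t 11.35 tcp [0.5409 0.0793 0.0543] F [-0.38 -0.39  3.55] gap 0.236
shift [-0.9 -0.3  1.3] turn [ 0.02 -0.1  -0.05] |d| 1.6
[3.92625544e-02 9.54149855e-02 3.22661396e-05]
```

Call:
drive_tool(
  motion=[0, 0, -4, 0, 0, 0, 0, 0, 0, -9, 0, 0, 0, 0, 0, 0, -14, 0, 0, 0, 0, 0, 0, -17, 0, 0, 0, 0, 0, 0, -17, 0, 0, 0, 0],
  force=80,
)

```text
t: 11.98
tcp_pos: [0.541, 0.0793, 0.0716]
tool_rot: [0.999, 0.042, 0.001, 0.0]
force: [0.4, 0.0, -5.0]
finger_gap: 0.233
```

Run:
```python
from h import *
from station import manip
go([.540,.0795,.071],4.85)
print(manip.sense()["ft_torque"])
for n in ["wrist","scene"]:
    s=manip.snapshot(n); np.savez(n+"8.npz",**s);c=s["color"][:,:,::-1]
    if n=="scene": c=cv2.resize(c[120:280,270:450],None,fx=3.5,fy=3.5,interpolation=cv2.INTER_CUBIC)
    cv2.imwrite(f"pics/{n}8.png",c)
```

```text
t 11.975 tcp [0.541  0.0793 0.0716] F [ 0.43  0.03 -4.95] gap 0.233
shift [-1.  -0.3  0.6] turn [ 0.03 -0.13 -0.05] |d| 1.2
[-0.06512623 -0.06192925  0.01424953]
```

View pics/scene8.png

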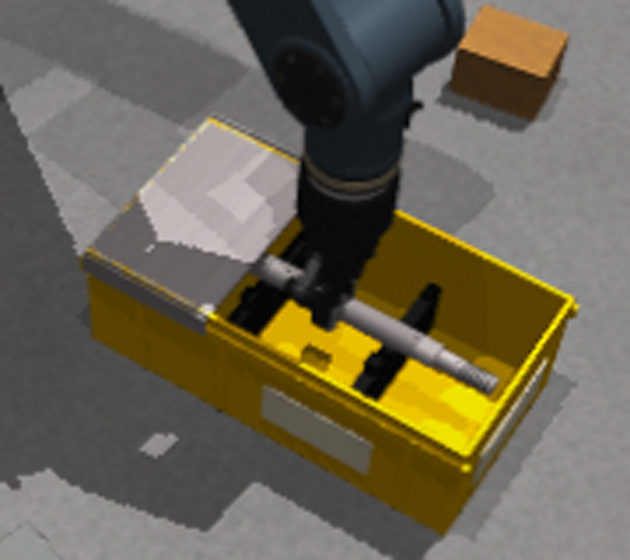

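View pics/wrist8.png

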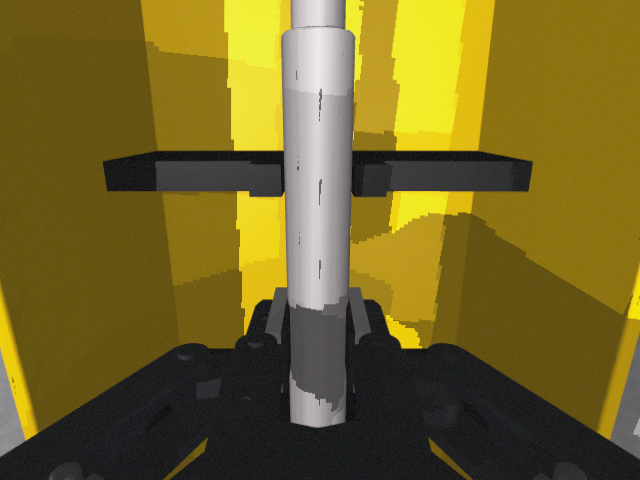

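Call:
drive_tool(
  motion=[1.4, 0, -6, 0, 5, 0, 0, 2.2, 0, -12, 0, 10, 0, 0, 2.6, 0, -18, 0, 15, 0, 0, 2.4, 0, -24, 0, 20, 0, 0, 1.6, 0, -30, 0, 25, 0, 0, 0.4, 0, -36, 0, 30, 0, 0, 0.4, 0, -36, 0, 30, 0, 0],
)

```text
t: 12.95
tcp_pos: [0.5436, 0.0966, 0.1018]
tool_rot: [0.974, 0.048, 0.22, -0.037]
force: [-1.3, 0.1, -4.0]
finger_gap: 0.228
```

Run:
```python
from h import *
from station import manip
go([.540,.0795,.107],4.85,30)
s=manip.sense();print(s["ft_torque"],R.from_quat(s["tool_rot"]).as_matrix())
for n in ["wrist","scene"]:
    s=manip.snapshot(n); np.savez(n+"9.npz",**s);c=s["color"][:,:,::-1]
    if n=="scene": c=cv2.resize(c[120:280,270:450],None,fx=3.5,fy=3.5,interpolation=cv2.INTER_CUBIC)
    cv2.imwrite(f"pics/{n}9.png",c)
```

```text
t 12.95 tcp [0.5436 0.0966 0.1018] F [-1.28  0.07 -4.03] gap 0.228
shift [-2.3 16.3 -7.8] turn [-3.27  4.39 -0.02] |d| 18.2
[-0.19911299  0.67099241  0.03696956] [[ 0.89833768  0.1106396   0.42514502]
 [ 0.07810383 -0.99257246  0.09327218]
 [ 0.43230683 -0.05058446 -0.90030662]]
```

View pics/scene9.png

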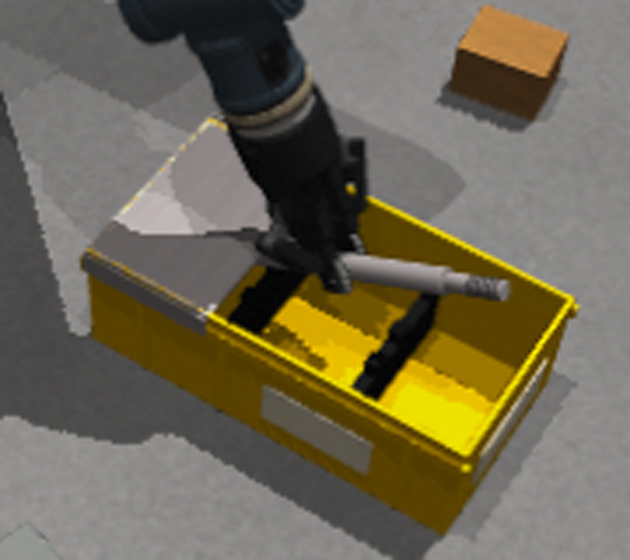

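View pics/wrist9.png

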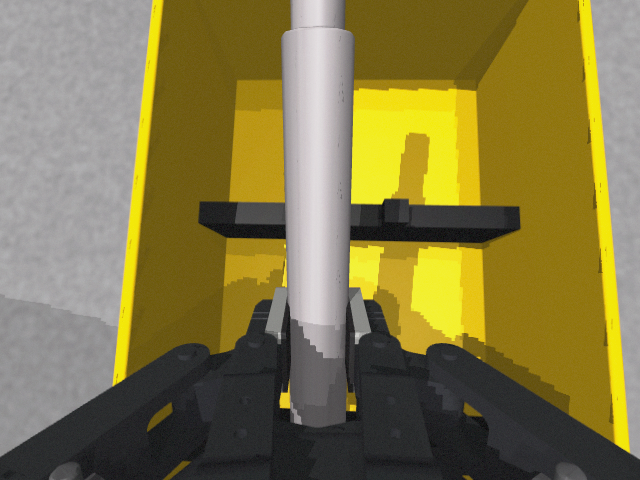

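Run:
```python
from h import *
from station import manip
s=manip.sense();print(s["t"],s["q"],s["qd"],s["tcp_pos"],s["force"])
go([.540,.0795,.107],4.85,30)
```

```text
13.05 [-0.10177021  0.5760968   2.06470592  1.09057311  0.15353654  0.31578286] [ 0.00197329  0.00216051 -0.01689241 -0.18289637  0.00522461  0.18357969] [0.54329624 0.09654675 0.10164278] [-0.17441874  0.12382093 -3.5850667 ]
t 13.05 tcp [0.5433 0.0965 0.1016] F [-0.17  0.12 -3.59] gap 0.233
shift [-1.9 16.3 -7.8] turn [-3.26  4.46 -0.14] |d| 18.2
```

Run:
```python
from h import *
go([.5425,.080,.0955],4.85,20)
```

```text
t 13.05 tcp [0.5433 0.0965 0.1016] F [-0.17  0.12 -3.59] gap 0.233
shift [-4.6 16.7  3.7] turn [-3.26 -5.54  0.14] |d| 17.7
```

Call:
drive_tool(
  motion=[-1, 3.5, 0.7, -0.7, -1.1, 0, 0, -2, 7, 1.4, -1.3, -2.2, 0, 0, -3, 10.5, 2.1, -2, -3.3, 0, 0, -4, 14, 2.8, -2.6, -4.4, 0, 0, -4.6, 16.7, 3.5, -3.3, -5.5, 0, 0, -4.6, 16.7, 3.5, -3.3, -5.5, 0, 0, -4.6, 16.7, 3.5, -3.3, -5.5, 0, 0],
)

```text
t: 13.92
tcp_pos: [0.5422, 0.08, 0.0955]
tool_rot: [0.984, 0.043, 0.174, -0.007]
force: [0.0, -0.3, -4.9]
finger_gap: 0.23
```

Run:
```python
from h import *
from station import manip
s=manip.sense();print(s["t"],s["q"],s["qd"].round(3),s["tcp_pos"],s["force"])
go([.5425,.080,.0955],4.85,20)
```

```text
13.925 [-0.0900847   0.57787636  2.00313879  0.2674768   0.22387092  1.14293107] [-0.001 -0.001  0.005  0.007 -0.002 -0.005] [0.54221248 0.07995431 0.09551512] [ 0.00643984 -0.27452876 -4.90960348]
t 13.925 tcp [0.5422 0.08   0.0955] F [ 0.01 -0.27 -4.91] gap 0.23
shift [ 0.3 -0.   0.1] turn [ 0.05 -0.01  0.14] |d| 0.3
```

Call:
drive_tool(
  motion=[6, 0, 0, 0, 0, 0, 0, 14, 0, 0, 0, 0, 0, 0, 22, 0, 0, 0, 0, 0, 0, 31, 0, 0, 0, 0, 0, 0, 40, 0, 0, 0, 0, 0, 0, 50, 0, 0, 0, 0, 0, 0, 50, 0, 0, 0, 0, 0, 0],
)

```text
t: 14.8
tcp_pos: [0.5906, 0.084, 0.1133]
tool_rot: [0.984, 0.043, 0.175, -0.007]
force: [-0.4, 0.6, -5.1]
finger_gap: 0.237
```

Run:
```python
from h import *
from station import manip
s=manip.sense();print(s["t"],s["q"],s["ft_torque"])
go([.5422+.115*.936,.080+.115*.08,.0955+.115*.342],4.85,20)
s=manip.snapshot("scene"); np.savez("scene10.npz",**s);c=s["color"][:,:,::-1]
c=cv2.resize(c[100:280,270:450],None,fx=3.3,fy=3.3,interpolation=cv2.INTER_CUBIC)
cv2.imwrite(f"pics/scene10.png",c)
```

```text
14.8 [-0.07273422  0.57772863  1.87525481  0.15682824  0.34470014  1.27253292] [-0.00374766  0.43077794  0.02227405]
t 14.8 tcp [0.5906 0.084  0.1133] F [-0.35  0.57 -5.09] gap 0.237
shift [63.3 -0.   0.3] turn [ 0.07 -0.15  0.15] |d| 63.3
```

View pics/scene10.png

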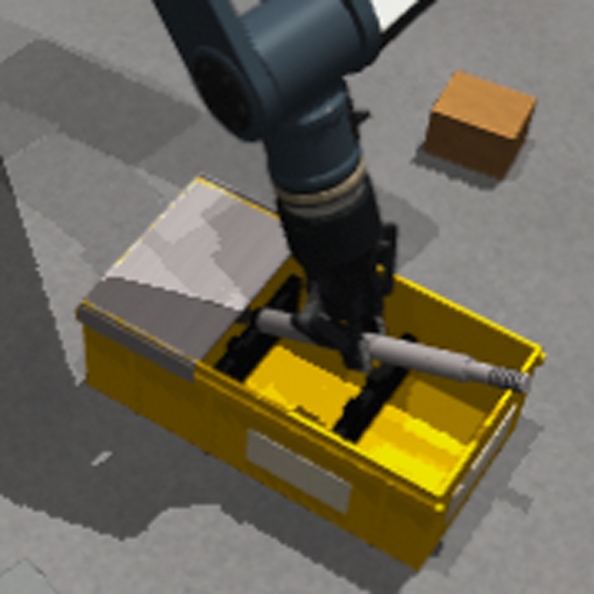

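Call:
drive_tool(
  motion=[8, 0, 0, 0, 0, 0, 0, 18, 0, 0, 0, 0, 0, 0, 28, 0, 0, 0, 0, 0, 0, 38, 0, 0, 0, 0, 0, 0, 48, 0, 0, 0, 0, 0, 0, 58, 0, 0, 0, 0, 0, 0, 68, 0, 0, 0, 0, 0, 0, 68, 0, 0, 0, 0, 0, 0],
)

```text
t: 15.85
tcp_pos: [0.6544, 0.0896, 0.1367]
tool_rot: [0.984, 0.043, 0.175, -0.007]
force: [-0.2, 0.2, -5.0]
finger_gap: 0.225
```

Run:
```python
from h import *
from station import manip
s=manip.sense();print(s["t"],s["q"],s["ft_torque"])
go(s["tcp_pos"]+[0,0,.13],4.85,20)
s=manip.snapshot("scene"); np.savez("scene11.npz",**s);c=s["color"][:,:,::-1]
c=cv2.resize(c[100:280,270:450],None,fx=3.3,fy=3.3,interpolation=cv2.INTER_CUBIC)
cv2.imwrite(f"pics/scene11.png",c)
```

```text
15.85 [-0.05404187  0.59648157  1.70068196  0.09759365  0.49776341  1.35203723] [-0.00595641  0.43100575 -0.02791485]
t 15.85 tcp [0.6544 0.0896 0.1367] F [-0.24  0.16 -5.01] gap 0.225
shift [  44.8    0.3 -122. ] turn [ 0.06 -0.15  0.15] |d| 130.0
```

View pics/scene11.png

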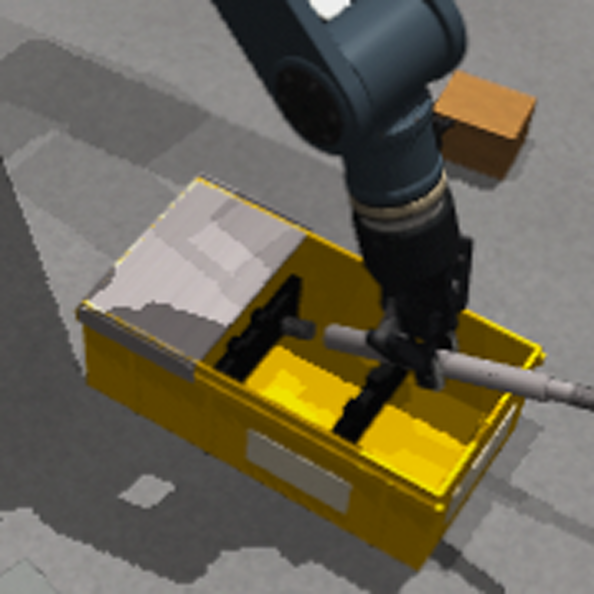

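Call:
drive_tool(
  motion=[4, 0, -9, 0, 0, 0, 0, 10, 0, -26, 0, 0, 0, 0, 17, 0, -45, 0, 0, 0, 0, 24, 0, -65, 0, 0, 0, 0, 31, 0, -85, 0, 0, 0, 0, 38, 0, -105, 0, 0, 0, 0, 45, 0, -122, 0, 0, 0, 0, 45, 0, -122, 0, 0, 0, 0],
)

```text
t: 16.9
tcp_pos: [0.6545, 0.0899, 0.2685]
tool_rot: [0.983, 0.043, 0.176, -0.007]
force: [-0.7, 0.8, -5.1]
finger_gap: 0.231
```

Call:
drive_tool(
  motion=[0, 0, 0, 0, 0, 0, 0, 0, 0, 0, 0, 0, 0, 0, 0, 0, 0, 0, 0, 0, 0, 0, 0, 0, 0, 0, 0, 0],
)

```text
t: 17.4
tcp_pos: [0.6543, 0.0899, 0.2679]
tool_rot: [0.984, 0.043, 0.175, -0.007]
force: [-0.5, 0.2, -4.3]
finger_gap: 0.229
```

Run:
```python
from h import *
from station import manip
s=manip.sense();print(s["t"],s["tcp_pos"],s["qd"].round(4),s["force"],s["finger_gap"])
M=R.from_quat(s["tool_rot"]).as_matrix();g=s["tcp_pos"]-.0187*M[:,2]
print("far",g+.15*M[:,0],"near",g-.15*M[:,0])
for n in ["scene","top"]:
    S=manip.snapshot(n);np.savez(n+"12.npz",**S);cv2.imwrite(f"pics/{n}12.png",S["color"][:,:,::-1])
    print(n,"pred far",proj(S,g+.15*M[:,0]),"near",proj(S,g-.15*M[:,0]))
```

```text
17.4 [0.65427474 0.08991147 0.26793967] [ 0.0003 -0.0017 -0.0034  0.0017 -0.0006  0.0005] [-0.50151159  0.2081423  -4.32911067] 0.22941417004601883
far [0.78804695 0.10170431 0.33733428] near [0.50761747 0.07707193 0.23363978]
scene pred far [469.78089536 186.51166095] near [358.23054    165.61451942]
top pred far [224.78851046 123.80443856] near [236.49195364 240.47127374]
```

View pics/scene12.png

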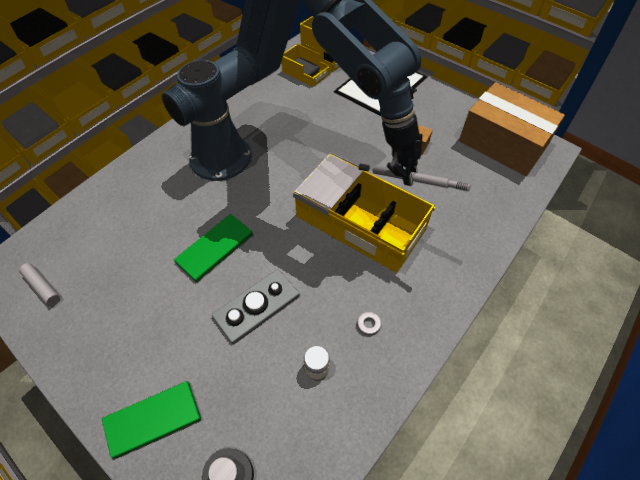

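View pics/top12.png

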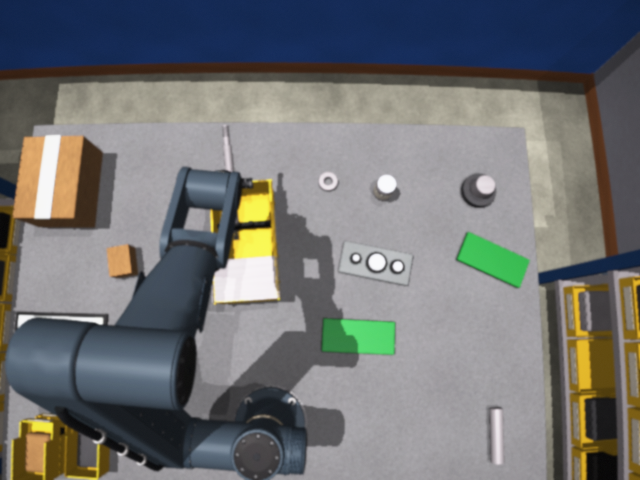

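Both ends sit where predicted: far (469,186) and near (360,167) in the scene view, at z ≈ 0.337 and 0.234 m. The tin, bearing and carton are unmoved, so I'm handing in.

```bash
python3 -c "
from station import manip
print(manip.sign_off())"
```

```text
the job is handed in; nothing more can be done
None
```

I pressed the three keys in order and drew the spindle out of the bin. I handed the job in at about 17.5 s with the gripper holding the spindle still above the bin. No verdict was reported.

**Keys:** I pressed the small, then the medium, then the large key. Each press stopped at about z = 0.036 m. The small key let go of the finger at about 0.042 m, so that is about its full 6 mm of travel. The other two I judged only by stopping at the same height.

**Spindle:** I gripped it at mid length, lifted it 17 mm, tilted its open end up, slid it 118 mm along its own axis and then raised it 130 mm.

**Last checks:**
- **Height:** the spindle's ends are at z ≈ 0.337 and 0.234 m. That is worked out from the tool pose, and both cameras showed the spindle where this predicts.
- **Load and stillness:** the wrist carried only the spindle's weight, 4–5 N, and the joints were practically at rest.
- **Bystanders:** the tin, bearing and carton appear in the same place in the images as at the start.

**What went wrong on the way:**
- **First press on the small key:** it landed about 7 mm off centre because the arm was still moving. I lifted off, let it settle and pressed again centrally.
- **30° tilt:** this ran into the wrist's limit, and the tool shifted about 17 mm sideways inside the bin. The wrist force stayed at about 4 N and I saw no contact with the bin. I went back to a 20° tilt and did the rest from there.

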